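# Close a push-in watch back in the bench case press

### The job

Close the back of this watch in the screw press: run the die carriage in by its brass knob until it meets the stop under the spindle, then wind the T-handle down (clockwise, half a turn at a time, taking alternate ends of the bar) until the back is fully home and the handle goes firm. Stop there, because forcing it cracks the crystal; then wind the handle back until the die stands well clear of the watch (about half a turn clear), leaving the carriage in. Do not touch the watch itself, and leave the mallet, pliers and punch stand where they are.

Things in the scene. Friction and masses are not known exactly. Their poses are not given: they have to be found in the camera images.
- press: Green two-pillar bench screw press, fixed. Origin on the bench top below the spindle axis; x runs from its front (carriage side, towards the robot) to its back, z up. Bed 20 mm high, 140 mm wide, reaching 135 mm to the front. Pillars 18 mm thick at y = +-56 mm carry a crosshead 40 (x) by 150 (y) mm, 112 to 142 mm above the bench (pillar nuts to 150 mm).
- carriage (a joint): Die carriage: aluminium plate 127 x 58 x 8 mm, top 28.5 mm above the bench, sliding along the press's x axis on the bed. 0 = fully out to the front (as it starts), 0.065 = fully in against its stop, watch under the spindle. About 3 N of friction. It carries the black nylon nest (52 mm across) with the watch.
- knob (a point): Point on the axis of the carriage's upright brass knob, 48.5 mm above the bench. The knob is 16 mm thick from 39 to 58 mm above the bench, top at 60 mm, and stands on the plate 85 mm in front of the nest's centre; with the carriage in it is 85 mm in front of the spindle axis.
- bar_red_end (a point): Red-tipped end of the T-handle's bar: on the bar's centre line, 60 mm from the spindle axis. The bar is a level round steel rod 10 mm thick, 120 mm long, centred on the spindle axis; hub 24 mm across in the middle, 18 mm below to 11 mm above the bar's centre line. It starts about 200 mm above the bench and sinks as it is wound in.
- bar_black_end (a point): The other end of the bar (black tip), 60 mm from the spindle axis, opposite the red end.
- t_handle (a joint): T-handle angle, rad. Grows clockwise seen from above, lowering spindle and die 20 mm a turn; 0 = bar across the press, red end to the press's +y. Starts within 0.6 either way. Winding takes 0.06 N m (1.3 N at 46 mm from the axis) free, about 0.38 N m (8 N) while the back goes in, then climbs within 0.4 rad to 0.7 N m (15 N), where the crystal breaks; held still, 0.05 to 0.15 N m less.
- ram: Vertical spindle, 16 mm thick, with a white nylon die (28 mm across, 14 mm thick) at its lower end; sinks with the T-handle. Origin on the spindle axis at the height of the bar. Dies are interchangeable and seat differently deep: the die's flat underside lies 131.5 to 138.5 mm below this origin, so it meets the back after 3 to 6.5 rad: feel for it. 140 mm above the back, every die is clear.
- watch: Round steel wristwatch without strap, 41 mm across, 10 mm high without its back, lying crystal down, back up, loose in the nest's shallow recess (3 mm play). Origin at the centre of its underside (the crystal), 36.5 mm above the bench; z up.
- back (a joint): Push-in back of the watch, dark steel disc 34 mm across. 0 = loose, standing 2.5 mm too high (as it starts; its top 49.6 mm above the bench), 0.0025 = fully home. It goes in stiffly under about 100 N and stays where it is pushed; pressing on to about 150 N makes sure of it, 200 N breaks the crystal. Load on the die can turn the handle back when it is let go.
- back_top (a point): Centre of the top face of the watch's back.
- mallet: Bystander: rawhide mallet lying beside the press, 223 mm long, head 42 mm thick and 85 mm wide.
- pliers: Bystander: red-handled pliers lying flat, 170 mm long, 12 mm high.
- punch_stand: Bystander: wooden block 75 x 100 mm with steel ball punches, about 100 mm high.

How it is judged:
On the way, in this order (a step that is already met when the one before it is completed fails the run):
1. the carriage is fully in (within 2 mm of its stop), the watch under the die (value of joint carriage above 0.063 m and horizontal distance between watch and ram below 0.006 m), for 0.2 s.
2. the die has pressed the back fully home (within 0.3 mm) and bears on it firmly, with at least 120 N (value of joint back above 0.0022 m and contact force between ram and watch above 120 N), for 0.1 s.
3. the die is wound back clear of the closed back (the bar at least 140 mm above the back, so the die 1.5 to 8.5 mm clear) (z of ram in the frame of back_top above 0.14 m), for 0.2 s.
At the end, for the whole second after the job is handed in: The watch's back is fully home (within 0.3 mm), the carriage is still in (within 3 mm of its stop) with the watch lying level in its nest (within 6 mm of the spindle axis), and the die is wound clear of the back, with the T-handle's bar at least 140 mm above it (value of joint back above 0.0022 m and value of joint carriage above 0.062 m and horizontal distance between watch and ram below 0.006 m and angle between watch's own z axis and vertical below 0.1 rad and z of ram in the frame of back_top above 0.14 m and linear speed of watch below 0.02 m/s); the robot touches nothing.
It fails at once if the die presses the watch with more than 200 N: the crystal cracks (contact force between ram and watch above 200 N).
It fails at once if the robot touches the watch (contact force between any of the fingers, the arm and watch above 2 N).
It fails at once if the mallet is moved more than 20 mm (distance of mallet from where it was at the start of the episode above 0.02 m).
It fails at once if the pliers are moved more than 20 mm (distance of pliers from where it was at the start of the episode above 0.02 m).
It fails at once if the punch stand is moved more than 20 mm (distance of punch_stand from where it was at the start of the episode above 0.02 m).
It also fails if it takes over 72 s, if anything falls off the work surface, if the arm or the gripper's body presses on something with over 40 N, if the wrist force passes 120 N, or if a joint passes its speed limit or range.

### The arm

A 7-joint arm with a two-finger parallel gripper is mounted at the origin on the work surface. World frame = base frame: x ahead of the robot, y to its left, z up, the work surface at z = 0. Lengths are in m, angles in rad, forces in N, time in s.
With the tool pointing down it reaches from about 0.35 to 0.9 m from the base axis. Payload 8.1 kg.
Tool frame: the origin (TCP) lies at the very end of the fingers, on their centre line; the grasp point (between the pads) lies 19 mm behind it; z points along the fingers, y is the line along which they close (so a half turn about z gives the same grasp; the last joint's range is limited). The gripper opens to 85 mm and grips with 20 to 120 N. Pads are 22 mm wide; open, the fingers measure 114 mm over their backs; the gripper's body (76 mm by 85 mm) begins 54 mm behind the grasp point. The pads swing forward as they close: fully open they stand 13 mm farther back than shut.
Start: joints at [-1.323, 0.434, 0.025, 1.573, -0.012, 1.134, -0.075], TCP at [0.215, 0.587, 0.231] pointing down, gripper open.
Joint ranges: [-2.62, 2.62], [-0.44, 2.09], [-1.27, 1.32], [0.08, 2.57], [-1.32, 4.46], [0.12, 2], [-2.74, 2.74]. Speed limits (rad/s): [2.22, 2.22, 3.01, 3.01, 3.14, 3.14, 3.14].

### API

Orientations are given as a rotation vector (axis times angle).
In Python, from bench import telemetry, snapshot, get_calibration, workorder, nets gives the robot as it stands. The module is installed in compiled form; this text tells all that it offers.
- The arm moves only by the tool drive_tool, never from a script. Its argument "targets" is a list of rows, each a list of 6 numbers: the shift along the tool's x, y, z as a fraction of full scale, then the turn, a rotation vector about the tool's x, y, z as a fraction of full scale. In form: [[dx, dy, dz, ax, ay, az], ...]. A call has exactly 5 rows; each row shifts and turns the commanded pose from where the row before left it, along the tool's axes as they then stand; what a row does not reach is not made up. Full scale, the value 1, is 15 cm for a shift and pi rad for a turn. A row lasts 1/10 s, in which the tool goes at most 50 mm and 8.59 degrees, less where a joint would pass 70% of its speed; a pose out of reach is approached as far as the arm can. A call with a number of a shift or a turn outside -1 to 1 is refused whole. A call with a gripper value outside its range is refused whole. "grip" is the closure, from -1 (fully open) to 1 (shut), so that 0 is half open, set as the call begins (left out, the last holds). The fingers move at their own pace and stop on an object; "squeeze" is the grip in N (left out, the last holds). Time passes only in rows, so rows that do not move let the fingers close, or fill a call up. It gives the time, the measured TCP pose, the force, the opening and the grip force at its end, in the units of the state.
- telemetry.observe(): the state, without advancing time (a new reading comes with each control period).
- snapshot(name): name is "side" or "top" or "wrist"; returns the picture (480x640x3 uint8, red, green, blue); there is no depth.
- get_calibration(name): a dict with "fx", "fy", "cx", "cy" (pixels), "dist_coeffs" ([k1, k2, p1, p2, k3] as OpenCV has them; the pictures are not rectified), "rvec" (rotation vector, rad) and "tvec" (3), from world to camera coordinates, as OpenCV has them; the wrist camera has in their place "mount" (4x4, takes a point from camera to tool coordinates, whose origin is the TCP and whose axes are the flange's). Camera axes: x right, y down, z forward; pixel columns grow to the right and rows downward; lengths in m; the calibration is good to about 2 mm. A picture is of the moment at which its call begins: read the wrist's pose just before it. get_calibration takes no time and is no camera call.
- workorder.hand_in(): hands the job in; it is judged then, once.
Trained networks look in the newest picture that a camera, given by its name, has taken for a name from the list of things; names that differ only in an ending like _2 or _b are one class to them, and where a whole thing is asked for, a point or a joint stands for the part that bears it (a point fixed in the world has none). Each returns a list of dicts, best first, with "confidence" (0 to 1); they miss things now and then, are a little off and sometimes report something else, mostly with a low value. They report only what shows in the picture. A call takes as long as a camera call.
- nets.regions_of(target, camera): "mask" (480x640 bool, what is visible of it).
- nets.landmark_of(target, camera): "point" ([x, y, z] in m, in world coordinates, good to about 4 mm: a listed point, or the origin of a listed thing).
The state is a dict: "time": time; "joints": joint angles; "joint_vel": joint speeds; "joint_efforts": joint torques, N m; "eef_pos": TCP position; "tcp_rot": TCP orientation; "contact_force": force on the tool from outside, world axes, zero at the start; "wrist_torque": the same for the moment, N m; "finger_gap": finger opening in m; "grip_force": force on a finger pad.
Only numpy, scipy, OpenCV 4.12 (cv2) and the standard library are available. Lean on these libraries where they do the work, as an engineer would, in place of code of your own. Each camera call takes 0.05 s, during which the arm holds its last target. There are 200 camera calls.

## Working session

There is one attempt and no reset: what is moved stays moved. The work goes in short steps, Python scripts to look and compute and a tool call to move; the robot and the scene stay as the last step left them, time stands still between calls to the robot, and variables do not carry over. Pictures are saved under pics/ and viewed, at most 10 in all, crops included, and the job is handed in when it is done.

Besides the shell and the picture viewer there is one more tool, called after "Request:" by a JSON object that holds its "op" and its "data", one argument or row to a line. drive_tool: Moves the arm, as the interface text tells. Shift numbers are shares of 15 cm and turn numbers shares of pi rad, none past 1 either way. Its arguments: {"type":"object","properties":{"targets":{"type":"array"},"grip":{"type":"number"},"squeeze":{"type":"number"}},"required":["targets"]}

```bash
mkdir -p pics; cat > h.py <<'E'
import numpy as np, cv2
from bench import telemetry, snapshot, get_calibration, workorder, nets
def st():
    s=telemetry.observe(); print('t',round(s['time'],2),'p',np.round(s['eef_pos'],4),'r',np.round(s['tcp_rot'],3),'F',np.round(s['contact_force'],1),'M',np.round(s['wrist_torque'],2),'gap',round(s['finger_gap'],4),'gf',np.round(s['grip_force'],1),'j',np.round(s['joints'],2)); return s
def save(cam,n):
    im=snapshot(cam); cv2.imwrite('pics/'+n,im[:,:,::-1]); return im
E
python3 - <<'E'
from h import *
st()
for c in('top','side'):
    save(c,c+'1.png')
    for t in('press','knob','bar_red_end','bar_black_end','ram','watch','mallet','pliers','punch_stand'):
        r=nets.landmark_of(t,c)
        print(c,t,[(np.round(x['point'],4).tolist(),round(x['confidence'],2)) for x in r[:2]])
E
```

```text
t 0.0 p [0.2146 0.5864 0.2305] r [-5.480e-01 -3.093e+00  3.000e-03] F [-0.5  0.3  0.1] M [ 0.03  0.   -0.01] gap 0.0855 gf 0.0 j [-1.32  0.44  0.02  1.57 -0.01  1.13 -0.08]
top press [([0.6392, -0.0281, 0.0001], 0.86), ([0.779, 0.0731, 0.0022], 0.43)]
top knob [([0.4953, -0.068, 0.0485], 0.62)]
top bar_red_end [([0.6173, 0.0334, 0.2043], 0.67)]
top bar_black_end [([0.667, -0.0809, 0.2007], 0.82)]
top ram [([0.6404, -0.0319, 0.2003], 0.9), ([0.5804, -0.0414, 0.0503], 0.7)]
top watch [([0.5784, -0.0418, 0.0371], 0.65)]
top mallet [([0.5843, 0.1744, 0.0026], 0.77)]
top pliers [([0.6743, -0.2241, 0.0016], 0.67)]
top punch_stand [([0.7787, 0.0716, 0.0015], 0.73)]
side press [([0.6442, -0.0287, -0.003], 0.57)]
side knob [([0.4981, -0.0662, 0.0484], 0.85)]
side bar_red_end [([0.6176, 0.0277, 0.2018], 0.81)]
side bar_black_end [([0.6636, -0.0804, 0.2038], 0.81), ([0.6454, -0.0282, 0.1993], 0.65)]
side ram []
side watch [([0.5826, -0.0419, 0.0375], 0.63)]
side mallet [([0.5881, 0.1718, -0.0006], 0.76)]
side pliers [([0.6805, -0.227, -0.003], 0.65), ([0.5884, 0.1714, -0.0018], 0.48)]
side punch_stand [([0.7779, 0.0729, -0.0001], 0.66)]
```

View pics/top1.png

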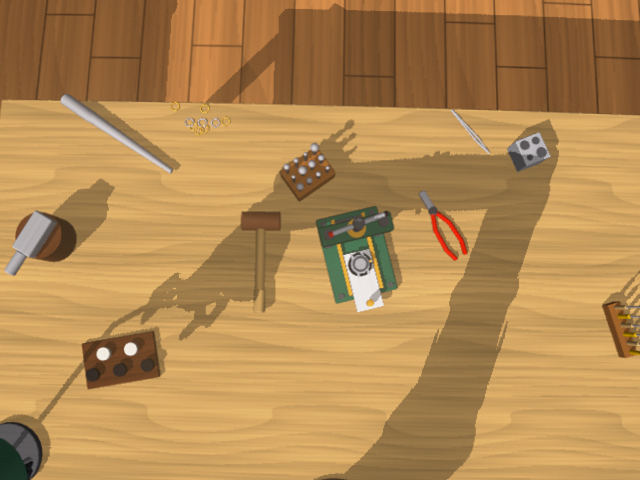

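View pics/side1.png

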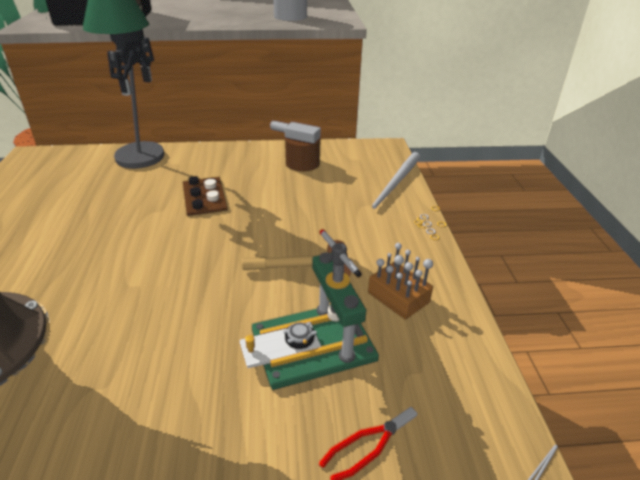

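The press and both bar ends show clearly: in the top view the hub is at about (357,228) and the knob at (370,302). The networks agree with the pictures. Press yaw is about 0.257 rad and the spindle is at about (0.641, -0.029). Moving over the knob.

Request:
{"op": "drive_tool", "data": {
  "targets": [
    [-0.217,-0.23,0,0,0,0],
    [-0.217,-0.23,0,0,0,0],
    [-0.217,-0.23,0,0,0,0],
    [-0.217,-0.23,0,0,0,0],
    [-0.217,-0.23,0,0,0,0]
  ],
  "grip": 0.0,
  "squeeze": 25
}}

```text
time: 1.5
eef_pos: [0.3089, 0.3672, 0.2315]
tcp_rot: [0.548, 3.093, 0.001]
contact_force: [0.8, 0.6, 0.1]
finger_gap: 0.0429
grip_force: 0.0
```

Request:
{"op": "drive_tool", "data": {
  "targets": [
    [-0.217,-0.23,0,0,0,0],
    [-0.217,-0.23,0,0,0,0],
    [-0.217,-0.23,0,0,0,0],
    [-0.217,-0.23,0,0,0,0],
    [-0.217,-0.23,0,0,0,0]
  ]
}}

```text
time: 2.0
eef_pos: [0.4024, 0.1493, 0.2317]
tcp_rot: [0.548, 3.093, 0.001]
contact_force: [0.9, 0.0, 0.2]
finger_gap: 0.0428
grip_force: 0.0
```

Request:
{"op": "drive_tool", "data": {
  "targets": [
    [-0.217,-0.23,0,0,0,0],
    [-0.217,-0.23,0,0,0,0],
    [-0.217,-0.23,0,0,0,0],
    [-0.217,-0.23,0,0,0,0],
    [-0.217,-0.23,0,0,0,0]
  ]
}}

```text
time: 2.5
eef_pos: [0.496, -0.0686, 0.2317]
tcp_rot: [0.547, 3.093, 0.001]
contact_force: [0.6, 1.1, 0.8]
finger_gap: 0.0425
grip_force: 0.0
```

Request:
{"op": "drive_tool", "data": {
  "targets": [
    [0,0,0,0,0,0.044],
    [0,0,0,0,0,0.044],
    [0,0,0,0,0,0.044],
    [0,0,0,0,0,0.044],
    [0,0,0,0,0,0.044]
  ]
}}

```text
time: 3.0
eef_pos: [0.4955, -0.0669, 0.2314]
tcp_rot: [1.572, 2.72, 0.0]
contact_force: [-0.0, -0.0, -1.1]
finger_gap: 0.0426
grip_force: 0.0
```

Request:
{"op": "drive_tool", "data": {
  "targets": [
    [0,0,0,0,0,0.044],
    [0,0,0,0,0,0.044],
    [0,0,0,0,0,0],
    [0,0,0,0,0,0],
    [0,0,0,0,0,0]
  ]
}}

```text
time: 3.5
eef_pos: [0.4954, -0.0668, 0.2314]
tcp_rot: [1.92, 2.486, 0.0]
contact_force: [-0.1, -0.4, -0.0]
finger_gap: 0.0428
grip_force: 0.0
```

```bash
python3 - <<'E'
from h import *
st(); save('wrist','w1.png')
for t in('knob','watch','bar_red_end','bar_black_end','ram'):
    r=nets.landmark_of(t,'wrist')
    print(t,[(np.round(x['point'],4).tolist(),round(x['confidence'],2)) for x in r[:2]])
E
```

```text
t 3.5 p [ 0.4954 -0.0668  0.2314] r [1.92  2.486 0.   ] F [-0.1 -0.4 -0. ] M [ 0.01 -0.02 -0.03] gap 0.0428 gf 0.0 j [-0.48  0.25  0.64  1.91 -0.17  1.04  0.48]
knob [([0.495, -0.0676, 0.0506], 0.84)]
watch [([0.5761, -0.0435, 0.0399], 0.7)]
bar_red_end []
bar_black_end [([0.6641, -0.0872, 0.1979], 0.94)]
ram []
```

View pics/w1.png

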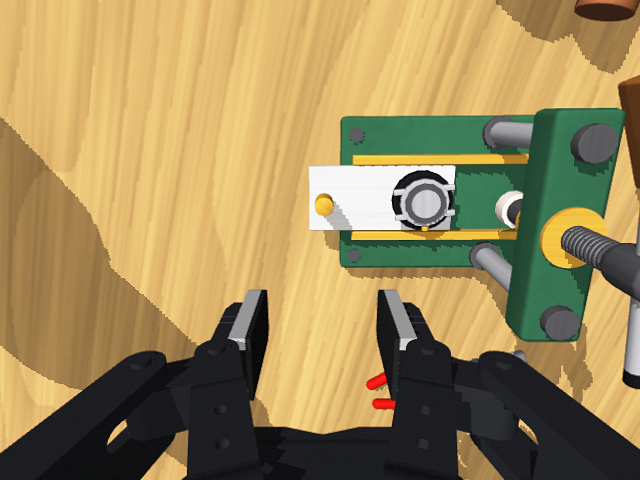

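The picture shows the knob at (323,204), with the carriage aligned to the image's horizontal, so the yaw is right. Descending.

Request:
{"op": "drive_tool", "data": {
  "targets": [
    [0,0,0.26,0,0,0],
    [0,0,0.26,0,0,0],
    [0,0,0.26,0,0,0],
    [0,0,0.26,0,0,0],
    [0,0,0.26,0,0,0]
  ]
}}

```text
time: 4.3
eef_pos: [0.4955, -0.0668, 0.0349]
tcp_rot: [1.923, 2.484, 0.0]
contact_force: [1.3, 0.4, 0.3]
finger_gap: 0.0427
grip_force: 0.0
```

Request:
{"op": "drive_tool", "data": {
  "targets": [
    [0,0,0,0,0,0],
    [0,0,0,0,0,0],
    [0,0,0,0,0,0],
    [0,0,0,0,0,0],
    [0,0,0,0,0,0]
  ],
  "grip": 1.0
}}

```text
time: 4.8
eef_pos: [0.4968, -0.0667, 0.0371]
tcp_rot: [1.922, 2.482, 0.001]
contact_force: [9.1, -0.9, -33.9]
finger_gap: 0.0149
grip_force: 24.8
```

Request:
{"op": "drive_tool", "data": {
  "targets": [
    [0,0,0,0,0,0],
    [0,0,0,0,0,0],
    [0,0,0,0,0,0],
    [0,0,0,0,0,0],
    [0,0,0,0,0,0]
  ],
  "grip": 0.4
}}

```text
time: 5.3
eef_pos: [0.4957, -0.0669, 0.0368]
tcp_rot: [1.924, 2.483, 0.001]
contact_force: [0.2, 0.3, 0.6]
finger_gap: 0.0257
grip_force: 0.0
```

Request:
{"op": "drive_tool", "data": {
  "targets": [
    [0,0,-0.05,0,0,0],
    [0,0,0,0,0,0],
    [0,0,0,0,0,0],
    [0,0,0,0,0,0],
    [0,0,0,0,0,0]
  ],
  "grip": 1.0
}}

```text
time: 5.8
eef_pos: [0.4967, -0.0664, 0.0441]
tcp_rot: [1.923, 2.483, 0.002]
contact_force: [4.6, 2.1, -6.6]
finger_gap: 0.0147
grip_force: 27.7
```

Request:
{"op": "drive_tool", "data": {
  "targets": [
    [0,0.05,0,0,0,0],
    [0,0.1,0,0,0,0],
    [0,0.1,0,0,0,0],
    [0,0.1,0,0,0,0],
    [0,0.06,0,0,0,0]
  ]
}}

```text
time: 6.3
eef_pos: [0.5555, -0.0508, 0.044]
tcp_rot: [-1.923, -2.483, 0.0]
contact_force: [-4.0, 2.2, 6.8]
finger_gap: 0.0149
grip_force: 28.9
```

Request:
{"op": "drive_tool", "data": {
  "targets": [
    [0,0.01,0,0,0,0],
    [0,0.01,0,0,0,0],
    [0,0.01,0,0,0,0],
    [0,0,0,0,0,0],
    [0,0,0,0,0,0]
  ]
}}

```text
time: 6.8
eef_pos: [0.5588, -0.0499, 0.044]
tcp_rot: [-1.924, -2.483, -0.0]
contact_force: [-4.4, 3.6, 4.7]
finger_gap: 0.0143
grip_force: 28.8
```

Request:
{"op": "drive_tool", "data": {
  "targets": [
    [0,0.007,0,0,0,0],
    [0,0.007,0,0,0,0],
    [0,0.007,0,0,0,0],
    [0,0,0,0,0,0],
    [0,0,0,0,0,0]
  ]
}}

```text
time: 7.3
eef_pos: [0.5597, -0.0496, 0.0439]
tcp_rot: [-1.923, -2.479, 0.003]
contact_force: [-9.6, 1.8, 13.2]
finger_gap: 0.0148
grip_force: 29.6
```

Request:
{"op": "drive_tool", "data": {
  "targets": [
    [0,0,0,0,0,0],
    [0,0,0,0,0,0],
    [0,0,0,0,0,0],
    [0,0,-0.15,0,0,0],
    [0,0,-0.25,0,0,0]
  ],
  "grip": 0.3
}}

```text
time: 7.8
eef_pos: [0.5605, -0.0502, 0.1025]
tcp_rot: [-1.924, -2.48, 0.005]
contact_force: [0.0, 0.5, 2.0]
finger_gap: 0.0301
grip_force: 0.0
```

Request:
{"op": "drive_tool", "data": {
  "targets": [
    [0,0,-0.3,0,0,0],
    [0,0,-0.3,0,0,0],
    [0,0,-0.3,0,0,0],
    [0,0,-0.2,0,0,0],
    [0,0,0,0,0,-0.0447]
  ]
}}

```text
time: 8.3
eef_pos: [0.5647, -0.0507, 0.2734]
tcp_rot: [1.742, 2.606, 0.007]
contact_force: [-0.2, -0.6, -1.1]
finger_gap: 0.0302
grip_force: 0.0
```

Request:
{"op": "drive_tool", "data": {
  "targets": [
    [-0.1275,0.182,0,0,0,0],
    [-0.1275,0.182,0,0,0,0],
    [-0.1275,0.182,0,0,0,0],
    [0,0,0,0,0,0],
    [0,0,0,0,0,0]
  ]
}}

```text
time: 8.8
eef_pos: [0.6599, -0.0722, 0.2681]
tcp_rot: [-1.747, -2.611, 0.002]
contact_force: [-0.7, -0.1, -0.4]
finger_gap: 0.0294
grip_force: 0.0
```

```bash
python3 - <<'E'
from h import *
st(); save('wrist','w2.png'); snapshot('top'); snapshot('side')
for t,c in(('knob','wrist'),('knob','top'),('knob','side'),('bar_black_end','wrist'),('bar_black_end','side'),('bar_red_end','wrist'),('bar_red_end','side'),('bar_red_end','top'),('ram','wrist'),('watch','side')):
    r=nets.landmark_of(t,c)
    print(t,c,[(np.round(x['point'],4).tolist(),round(x['confidence'],2)) for x in r[:2]])
E
```

```text
t 8.8 p [ 0.6599 -0.0722  0.2681] r [-1.747e+00 -2.611e+00  2.000e-03] F [-0.7 -0.1 -0.4] M [-0.04 -0.04  0.02] gap 0.0294 gf 0.0 j [-0.34  0.52  0.6   1.45 -0.29  1.27  0.67]
knob wrist [([0.5588, -0.0512, 0.0473], 0.8)]
knob top [([0.5591, -0.0477, 0.0521], 0.77)]
knob side [([0.5591, -0.05, 0.053], 0.91), ([0.6808, -0.2243, -0.0049], 0.63)]
bar_black_end wrist [([0.6617, -0.0882, 0.1988], 0.92), ([0.636, -0.0244, -0.0028], 0.17)]
bar_black_end side [([0.6669, -0.0828, 0.2036], 0.77)]
bar_red_end wrist [([0.6177, 0.0248, 0.1989], 0.78)]
bar_red_end side [([0.6171, 0.0273, 0.203], 0.58)]
bar_red_end top [([0.6196, 0.0316, 0.2023], 0.82)]
ram wrist [([0.6397, -0.0291, 0.1995], 0.75)]
watch side [([0.6438, -0.0244, 0.0364], 0.48)]
```

View pics/w2.png

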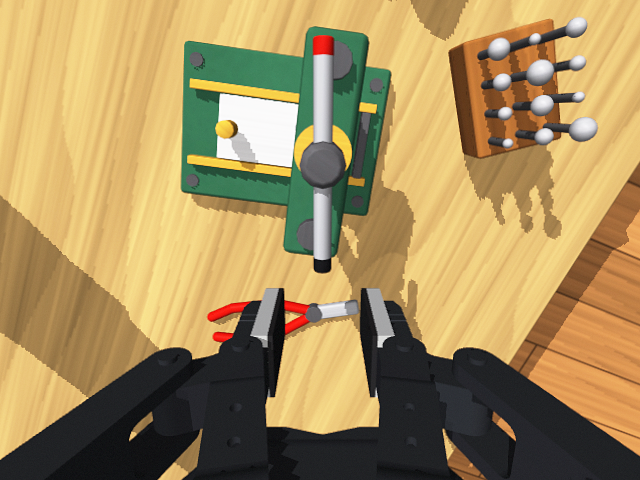

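The bar is centred between the fingers at column 322 and lines up with them. The carriage is in. Descending to straddle the black end, then the first stroke, which is free travel.

Request:
{"op": "drive_tool", "data": {
  "targets": [
    [0,0,0.28,0,0,0],
    [0,0,0.28,0,0,0],
    [0,0,0,0,0,0],
    [0,0,0,0,0,0],
    [0,0,0,0,0,0]
  ]
}}

```text
time: 9.95
eef_pos: [0.6614, -0.0718, 0.1873]
tcp_rot: [1.744, 2.61, 0.002]
contact_force: [0.2, -0.0, 0.9]
finger_gap: 0.0298
grip_force: 0.0
```

Request:
{"op": "drive_tool", "data": {
  "targets": [
    [0,0,0,0,0,0],
    [0,0,0,0,0,0],
    [0.0004,-0.016,0.001,0,0,0.015],
    [0.0004,-0.016,0.001,0,0,0.015],
    [0.0004,-0.016,0.001,0,0,0.015]
  ],
  "grip": 0.62
}}

```text
time: 10.45
eef_pos: [0.6537, -0.0735, 0.1853]
tcp_rot: [1.927, 2.48, 0.002]
contact_force: [0.7, -0.2, -0.1]
finger_gap: 0.0164
grip_force: 0.4
```

Request:
{"op": "drive_tool", "data": {
  "targets": [
    [0.0031,-0.0442,0.003,0,0,0.045],
    [0.0031,-0.0442,0.003,0,0,0.045],
    [0.0031,-0.0442,0.003,0,0,0.045],
    [0.0031,-0.0442,0.003,0,0,0.045],
    [0.0031,-0.0442,0.003,0,0,0.045]
  ]
}}

```text
time: 10.95
eef_pos: [0.6212, -0.0705, 0.1831]
tcp_rot: [2.67, 1.654, 0.003]
contact_force: [1.1, -0.1, -0.1]
finger_gap: 0.0162
grip_force: 0.4
```

Request:
{"op": "drive_tool", "data": {
  "targets": [
    [0.0031,-0.0442,0.003,0,0,0.045],
    [0.0031,-0.0442,0.003,0,0,0.045],
    [0.0031,-0.0442,0.003,0,0,0.045],
    [0.0031,-0.0442,0.003,0,0,0.045],
    [0.0031,-0.0442,0.003,0,0,0.045]
  ]
}}

```text
time: 11.45
eef_pos: [0.5985, -0.0468, 0.1808]
tcp_rot: [3.078, 0.628, 0.002]
contact_force: [-0.5, -0.7, -0.1]
finger_gap: 0.0162
grip_force: 0.5
```

Request:
{"op": "drive_tool", "data": {
  "targets": [
    [0.0031,-0.0442,0.003,0,0,0.045],
    [0.0031,-0.0442,0.003,0,0,0.045],
    [0.0031,-0.0442,0.003,0,0,0.045],
    [0.0031,-0.0442,0.003,0,0,0.045],
    [0.0031,-0.0442,0.003,0,0,0.045]
  ]
}}

```text
time: 11.95
eef_pos: [0.5966, -0.0138, 0.1784]
tcp_rot: [-3.105, 0.475, -0.001]
contact_force: [-1.2, -1.7, -0.5]
finger_gap: 0.0165
grip_force: 0.5
```

```bash
cat >> h.py <<'E'
C=np.array([.641,-.0285])
def pose(sign=-1):
    s=st(); r=np.array(s['tcp_rot']); a=2*np.arctan2(r[1],r[0])-np.pi/2
    d=np.array(s['eef_pos'][:2])-C; rad=np.hypot(*d); an=np.arctan2(d[1],d[0])
    F=np.array(s['contact_force'][:2]); t=np.array([np.sin(an),-np.cos(an)])
    print('rad',round(rad,4),'ang',round(an,3),'toolbar ang',round((a+sign*np.pi/2+np.pi)%(2*np.pi)-np.pi,3),'Fcw',round(F@t,2),'torque',round(-F@t*rad,3)); return s
E
python3 -c "
from h import *
pose()"
```

```text
t 11.95 p [ 0.5966 -0.0138  0.1784] r [-3.105e+00  4.750e-01 -1.000e-03] F [-1.2 -1.7 -0.5] M [-0.15  0.18  0.02] gap 0.0165 gf 0.5 j [-0.79  0.71  1.21  1.77 -0.72  1.18 -1.24]
rad 0.0467 ang 2.822 toolbar ang 2.838 Fcw -1.95 torque 0.091
```

Request:
{"op": "drive_tool", "data": {
  "targets": [
    [0.0031,-0.0442,0.003,0,0,0.045],
    [0.0031,-0.0442,0.003,0,0,0.045],
    [0.0031,-0.0442,0.003,0,0,0.045],
    [0.0031,-0.0442,0.003,0,0,0.045],
    [0,0,0,0,0,0]
  ]
}}

```text
time: 12.45
eef_pos: [0.6116, 0.0088, 0.1761]
tcp_rot: [-2.852, 1.316, -0.001]
contact_force: [-0.3, 0.2, 0.9]
finger_gap: 0.0165
grip_force: 0.0
```

```bash
python3 -c "
from h import *
pose()"
```

```text
t 12.45 p [0.6116 0.0088 0.1761] r [-2.852e+00  1.316e+00 -1.000e-03] F [-0.3  0.2  0.9] M [-0.05 -0.07  0.04] gap 0.0165 gf 0.0 j [-0.83  0.78  1.27  1.74 -0.79  1.25 -1.79]
rad 0.0475 ang 2.238 toolbar ang 2.277 Fcw -0.14 torque 0.006
```

Request:
{"op": "drive_tool", "data": {
  "targets": [
    [0,0,0,0,0,0],
    [0,0,-0.2,0,0,0],
    [0,0,-0.2,0,0,0],
    [0.3147,0.002,0,0,0,0],
    [0.3147,0.002,0,0,0,0]
  ],
  "grip": 0.3
}}

```text
time: 12.95
eef_pos: [0.673, -0.0631, 0.2375]
tcp_rot: [-2.856, 1.302, -0.003]
contact_force: [0.9, 0.4, 1.3]
finger_gap: 0.0298
grip_force: 0.0
```

Request:
{"op": "drive_tool", "data": {
  "targets": [
    [0,0,0,0,0,-0.0455],
    [0,0,0,0,0,-0.0455],
    [0,0,0,0,0,-0.0455],
    [0,0,0,0,0,-0.0455],
    [0,0,0,0,0,-0.0455]
  ]
}}

```text
time: 13.45
eef_pos: [0.6715, -0.065, 0.2363]
tcp_rot: [-3.134, 0.219, -0.001]
contact_force: [-0.2, -0.6, -0.4]
finger_gap: 0.0298
grip_force: 0.0
```

Request:
{"op": "drive_tool", "data": {
  "targets": [
    [0,0,0,0,0,-0.0455],
    [0,0,0,0,0,-0.0455],
    [0,0,0,0,0,-0.0455],
    [0,0,0,0,0,-0.0455],
    [0,0,0,0,0,-0.0455]
  ]
}}

```text
time: 13.95
eef_pos: [0.6715, -0.0649, 0.2364]
tcp_rot: [3.013, 0.891, 0.001]
contact_force: [-0.4, -0.5, -0.1]
finger_gap: 0.0298
grip_force: 0.0
```

Request:
{"op": "drive_tool", "data": {
  "targets": [
    [0,0,0,0,0,-0.0455],
    [0,0,0,0,0,-0.0455],
    [0,0,0,0,0,-0.0455],
    [0,0,0,0,0,-0.0455],
    [0,0,0,0,0,-0.0455]
  ]
}}

```text
time: 14.45
eef_pos: [0.6715, -0.065, 0.2364]
tcp_rot: [2.51, 1.888, 0.001]
contact_force: [0.1, -0.1, -0.3]
finger_gap: 0.0298
grip_force: 0.0
```

Request:
{"op": "drive_tool", "data": {
  "targets": [
    [0,0,0,0,0,-0.0455],
    [0,0,0,0,0,-0.0455],
    [0,0,0,0,0,-0.0455],
    [0,0,0,0,0,-0.0455],
    [0,0,0,0,0,-0.0455]
  ]
}}

```text
time: 14.95
eef_pos: [0.6715, -0.0651, 0.2364]
tcp_rot: [1.691, 2.646, 0.0]
contact_force: [-0.6, 0.2, -0.6]
finger_gap: 0.0298
grip_force: 0.0
```

Request:
{"op": "drive_tool", "data": {
  "targets": [
    [0,0,0,0,0,-0.0455],
    [0,0,0,0,0,-0.0455],
    [0,0,0,0,0,0],
    [0,0,0,0,0,0],
    [0,0,0,0,0,0]
  ]
}}

```text
time: 15.45
eef_pos: [0.6716, -0.0646, 0.236]
tcp_rot: [1.314, 2.853, 0.0]
contact_force: [0.0, -0.0, -0.5]
finger_gap: 0.03
grip_force: 0.0
```

```bash
python3 - <<'E'
from h import *
pose(); save('wrist','w3.png')
for t in('bar_red_end','bar_black_end','ram'):
    r=nets.landmark_of(t,'wrist')
    print(t,[(np.round(x['point'],4).tolist(),round(x['confidence'],2)) for x in r[:2]])
E
```

```text
t 15.45 p [ 0.6716 -0.0646  0.236 ] r [1.314 2.853 0.   ] F [ 0.  -0.  -0.5] M [ 0.01 -0.05  0.03] gap 0.03 gf 0.0 j [-0.23  0.53  0.4   1.45 -0.21  1.2   0.9 ]
rad 0.0473 ang -0.867 toolbar ang -0.863 Fcw 0.01 torque -0.001
bar_red_end [([0.6826, -0.0731, 0.1916], 0.72)]
bar_black_end [([0.6028, 0.0139, 0.1883], 0.57)]
ram [([0.6406, -0.0264, 0.1902], 0.84)]
```

View pics/w3.png

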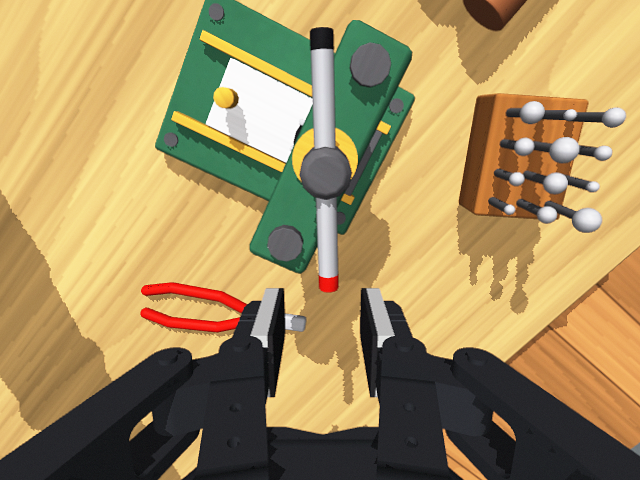

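The bar lies between the fingers, its red tip at (328,285). Taking the red end and winding while feeling for contact.

Request:
{"op": "drive_tool", "data": {
  "targets": [
    [0,0,0.2035,0,0,0],
    [0,0,0.2035,0,0,0],
    [0,0,0,0,0,0],
    [0,0,0,0,0,0],
    [0,0,0,0,0,0]
  ]
}}

```text
time: 16.15
eef_pos: [0.6728, -0.0646, 0.1766]
tcp_rot: [1.31, 2.853, 0.001]
contact_force: [0.6, 0.1, 0.4]
finger_gap: 0.0301
grip_force: 0.0
```

Request:
{"op": "drive_tool", "data": {
  "targets": [
    [0,0,0,0,0,0],
    [0,0,0,0,0,0],
    [0.0008,-0.022,0.001,0,0,0.0225],
    [0.0008,-0.022,0.0015,0,0,0.0225],
    [0.0008,-0.022,0.0015,0,0,0.0225]
  ],
  "grip": 0.62
}}

```text
time: 16.65
eef_pos: [0.664, -0.0699, 0.175]
tcp_rot: [1.609, 2.697, 0.002]
contact_force: [-0.6, 1.4, 0.2]
finger_gap: 0.0162
grip_force: 0.3
```

Request:
{"op": "drive_tool", "data": {
  "targets": [
    [0.0016,-0.0313,0.002,0,0,0.0318],
    [0.0016,-0.0313,0.002,0,0,0.0318],
    [0.0016,-0.0313,0.002,0,0,0.0318],
    [0.0016,-0.0313,0.002,0,0,0.0318],
    [0.0016,-0.0313,0.002,0,0,0.0318]
  ]
}}

```text
time: 17.15
eef_pos: [0.6414, -0.0755, 0.1734]
tcp_rot: [2.227, 2.215, 0.002]
contact_force: [0.3, 1.2, -0.3]
finger_gap: 0.0157
grip_force: 0.4
```

```bash
python3 -c "
from h import *
pose()"
```

```text
t 17.15 p [ 0.6414 -0.0755  0.1734] r [2.227e+00 2.215e+00 2.000e-03] F [ 0.3  1.2 -0.3] M [ 0.11 -0.13  0.01] gap 0.0157 gf 0.4 j [-0.33  0.56  0.57  1.62 -0.33  1.06  0.33]
rad 0.047 ang -1.563 toolbar ang -1.576 Fcw -0.33 torque 0.015
```

Request:
{"op": "drive_tool", "data": {
  "targets": [
    [0.0016,-0.0313,0.002,0,0,0.0318],
    [0.0016,-0.0313,0.002,0,0,0.0318],
    [0.0016,-0.0313,0.002,0,0,0.0318],
    [0.0016,-0.0313,0.002,0,0,0.0318],
    [0.0016,-0.0313,0.002,0,0,0.0318]
  ]
}}

```text
time: 17.65
eef_pos: [0.6189, -0.0698, 0.1719]
tcp_rot: [2.706, 1.596, 0.002]
contact_force: [1.1, -0.7, -1.1]
finger_gap: 0.0163
grip_force: 0.4
```

Request:
{"op": "drive_tool", "data": {
  "targets": [
    [0.0016,-0.0313,0.002,0,0,0.0318],
    [0.0016,-0.0313,0.002,0,0,0.0318],
    [0.0016,-0.0313,0.002,0,0,0.0318],
    [0.0016,-0.0313,0.002,0,0,0.0318],
    [0.0016,-0.0313,0.002,0,0,0.0318]
  ]
}}

```text
time: 18.15
eef_pos: [0.6022, -0.0545, 0.1706]
tcp_rot: [3.015, 0.877, 0.003]
contact_force: [2.7, -3.6, -0.0]
finger_gap: 0.016
grip_force: 2.4
```

Request:
{"op": "drive_tool", "data": {
  "targets": [
    [0.0005,-0.0157,0.001,0,0,0.0159],
    [0.0005,-0.0157,0.001,0,0,0.0159],
    [0.0005,-0.0157,0.001,0,0,0.0159],
    [0.0005,-0.0157,0.001,0,0,0.0159],
    [0,0,0,0,0,0]
  ]
}}

```text
time: 18.65
eef_pos: [0.598, -0.047, 0.1699]
tcp_rot: [3.086, 0.574, 0.003]
contact_force: [2.2, -4.6, -0.6]
finger_gap: 0.0165
grip_force: 2.1
```

```bash
python3 -c "
from h import *
pose()"
```

```text
t 18.65 p [ 0.598  -0.047   0.1699] r [3.086e+00 5.740e-01 3.000e-03] F [ 2.2 -4.6 -0.6] M [-0.84 -0.24  0.03] gap 0.0165 gf 2.1 j [-0.61  0.58  0.91  1.76 -0.52  1.05 -0.71]
rad 0.0468 ang -2.736 toolbar ang -2.774 Fcw -5.1 torque 0.238
```

Request:
{"op": "drive_tool", "data": {
  "targets": [
    [0.0005,-0.0157,0.001,0,0,0.0159],
    [0.0005,-0.0157,0.001,0,0,0.0159],
    [0.0005,-0.0157,0.001,0,0,0.0159],
    [0,0,0,0,0,0],
    [0,0,0,0,0,0]
  ]
}}

```text
time: 19.15
eef_pos: [0.5957, -0.0402, 0.1694]
tcp_rot: [3.121, 0.344, 0.002]
contact_force: [-0.5, -5.0, -0.8]
finger_gap: 0.0162
grip_force: 2.7
```

```bash
python3 -c "
from h import *
pose()"
```

```text
t 19.15 p [ 0.5957 -0.0402  0.1694] r [3.121e+00 3.440e-01 2.000e-03] F [-0.5 -5.  -0.8] M [-1.12 -0.06  0.07] gap 0.0162 gf 2.7 j [-0.64  0.59  0.95  1.77 -0.55  1.06 -0.84]
rad 0.0468 ang -2.888 toolbar ang -2.922 Fcw -4.68 torque 0.219
```

Request:
{"op": "drive_tool", "data": {
  "targets": [
    [0.0005,-0.0157,0.001,0,0,0.0159],
    [0.0005,-0.0157,0.001,0,0,0.0159],
    [0,0,0,0,0,0],
    [0,0,0,0,0,0],
    [0,0,0,0,0,0]
  ]
}}

```text
time: 19.65
eef_pos: [0.5946, -0.0355, 0.169]
tcp_rot: [3.135, 0.188, 0.001]
contact_force: [-1.1, -4.7, 1.5]
finger_gap: 0.0165
grip_force: 2.3
```

Request:
{"op": "drive_tool", "data": {
  "targets": [
    [0.0005,-0.0157,0.001,0,0,0.0159],
    [0.0002,-0.0078,0.0005,0,0,0.008],
    [0,0,0,0,0,0],
    [0,0,0,0,0,0],
    [0,0,0,0,0,0]
  ]
}}

```text
time: 20.15
eef_pos: [0.5942, -0.0322, 0.1688]
tcp_rot: [3.139, 0.07, 0.001]
contact_force: [-2.8, -4.9, 1.1]
finger_gap: 0.0162
grip_force: 2.6
```

```bash
python3 -c "
from h import *
pose()"
```

```text
t 20.15 p [ 0.5942 -0.0322  0.1688] r [3.139e+00 7.000e-02 1.000e-03] F [-2.8 -4.9  1.1] M [-1.16  0.37  0.03] gap 0.0162 gf 2.6 j [-0.68  0.61  1.    1.78 -0.58  1.08 -1.  ]
rad 0.047 ang -3.064 toolbar ang -3.097 Fcw -4.63 torque 0.217
```

Request:
{"op": "drive_tool", "data": {
  "targets": [
    [0.0005,-0.0157,0.001,0,0,0.0159],
    [0.0002,-0.0078,0.0005,0,0,0.008],
    [0,0,0,0,0,0],
    [0,0,0,0,0,0],
    [0,0,0,0,0,0]
  ]
}}

```text
time: 20.65
eef_pos: [0.594, -0.0286, 0.1685]
tcp_rot: [3.14, -0.048, 0.0]
contact_force: [-3.1, -5.2, 2.0]
finger_gap: 0.0159
grip_force: 2.6
```

Request:
{"op": "drive_tool", "data": {
  "targets": [
    [0.0005,-0.0157,0.001,0,0,0.0159],
    [0.0002,-0.0078,0.0005,0,0,0.008],
    [0,0,0,0,0,0],
    [0,0,0,0,0,0],
    [0,0,0,0,0,0]
  ]
}}

```text
time: 21.15
eef_pos: [0.594, -0.025, 0.1682]
tcp_rot: [3.136, -0.166, -0.0]
contact_force: [-2.7, -4.5, 2.1]
finger_gap: 0.0164
grip_force: 2.6
```

```bash
python3 -c "
from h import *
pose()"
```

```text
t 21.15 p [ 0.594  -0.025   0.1682] r [ 3.136 -0.166 -0.   ] F [-2.7 -4.5  2.1] M [-1.14  0.65 -0.02] gap 0.0164 gf 2.6 j [-0.71  0.63  1.04  1.78 -0.61  1.09 -1.13]
rad 0.0471 ang 3.068 toolbar ang 3.036 Fcw -4.7 torque 0.221
```

Request:
{"op": "drive_tool", "data": {
  "targets": [
    [0.0005,-0.0157,0.001,0,0,0.0159],
    [0.0002,-0.0078,0.0005,0,0,0.008],
    [0,0,0,0,0,0],
    [0,0,0,0,0,0],
    [0,0,0,0,0,0]
  ]
}}

```text
time: 21.65
eef_pos: [0.5944, -0.0215, 0.1679]
tcp_rot: [3.128, -0.283, -0.001]
contact_force: [-2.5, -6.1, 2.2]
finger_gap: 0.0165
grip_force: 2.6
```

```bash
python3 -c "
from h import *
pose()"
```

```text
t 21.65 p [ 0.5944 -0.0215  0.1679] r [ 3.128e+00 -2.830e-01 -1.000e-03] F [-2.5 -6.1  2.2] M [-1.04  0.73  0.03] gap 0.0165 gf 2.6 j [-0.73  0.64  1.07  1.78 -0.63  1.1  -1.19]
rad 0.0471 ang 2.992 toolbar ang 2.961 Fcw -6.38 torque 0.3
```

Request:
{"op": "drive_tool", "data": {
  "targets": [
    [0.0003,-0.0157,0.001,0,0,0.0159],
    [0,0,0,0,0,0],
    [0,0,0,0,0,0],
    [0,0,0,0,0,0],
    [0,0,0,0,0,0]
  ]
}}

```text
time: 22.15
eef_pos: [0.5949, -0.0189, 0.1677]
tcp_rot: [3.12, -0.361, -0.001]
contact_force: [-3.6, -4.4, 1.2]
finger_gap: 0.0163
grip_force: 2.5
```

```bash
python3 -c "
from h import *
pose()"
```

```text
t 22.15 p [ 0.5949 -0.0189  0.1677] r [ 3.12e+00 -3.61e-01 -1.00e-03] F [-3.6 -4.4  1.2] M [-1.    0.69  0.04] gap 0.0163 gf 2.5 j [-0.73  0.65  1.08  1.78 -0.64  1.11 -1.24]
rad 0.0471 ang 2.937 toolbar ang 2.911 Fcw -5.02 torque 0.236
```

Request:
{"op": "drive_tool", "data": {
  "targets": [
    [0.0003,-0.0157,0.001,0,0,0.0159],
    [0,0,0,0,0,0],
    [0,0,0,0,0,0],
    [0,0,0,0,0,0],
    [0,0,0,0,0,0]
  ]
}}

```text
time: 22.65
eef_pos: [0.5954, -0.0166, 0.1675]
tcp_rot: [3.11, -0.439, -0.001]
contact_force: [-3.4, -4.1, 2.6]
finger_gap: 0.0161
grip_force: 2.5
```

```bash
python3 -c "
from h import *
pose()"
```

```text
t 22.65 p [ 0.5954 -0.0166  0.1675] r [ 3.11e+00 -4.39e-01 -1.00e-03] F [-3.4 -4.1  2.6] M [-0.95  0.8  -0.01] gap 0.0161 gf 2.5 j [-0.74  0.66  1.09  1.78 -0.65  1.11 -1.28]
rad 0.0472 ang 2.887 toolbar ang 2.861 Fcw -4.79 torque 0.226
```

Request:
{"op": "drive_tool", "data": {
  "targets": [
    [0.0003,-0.0157,0.001,0,0,0.0159],
    [0,0,0,0,0,0],
    [0,0,0,0,0,0],
    [0,0,0,0,0,0],
    [0,0,0,0,0,0]
  ]
}}

```text
time: 23.15
eef_pos: [0.5959, -0.0145, 0.1673]
tcp_rot: [3.098, -0.517, -0.002]
contact_force: [-5.5, -4.9, 1.4]
finger_gap: 0.0163
grip_force: 2.7
```

```bash
python3 -c "
from h import *
pose()"
```

```text
t 23.15 p [ 0.5959 -0.0145  0.1673] r [ 3.098e+00 -5.170e-01 -2.000e-03] F [-5.5 -4.9  1.4] M [-0.94  0.92  0.07] gap 0.0163 gf 2.7 j [-0.75  0.67  1.1   1.78 -0.66  1.12 -1.33]
rad 0.0472 ang 2.84 toolbar ang 2.811 Fcw -6.32 torque 0.298
```

Request:
{"op": "drive_tool", "data": {
  "targets": [
    [0.0003,-0.0157,0.001,0,0,0.0159],
    [0,0,0,0,0,0],
    [0,0,0,0,0,0],
    [0,0,0,0,0,0],
    [0,0,0,0,0,0]
  ]
}}

```text
time: 23.65
eef_pos: [0.5966, -0.0124, 0.1672]
tcp_rot: [3.084, -0.594, -0.002]
contact_force: [-4.8, -5.5, 2.2]
finger_gap: 0.0158
grip_force: 3.1
```

```bash
python3 -c "
from h import *
pose()"
```

```text
t 23.65 p [ 0.5966 -0.0124  0.1672] r [ 3.084e+00 -5.940e-01 -2.000e-03] F [-4.8 -5.5  2.2] M [-1.06  0.99  0.08] gap 0.0158 gf 3.1 j [-0.76  0.68  1.12  1.78 -0.67  1.13 -1.37]
rad 0.0472 ang 2.795 toolbar ang 2.761 Fcw -6.77 torque 0.32
```

Request:
{"op": "drive_tool", "data": {
  "targets": [
    [0.0003,-0.0157,0.001,0,0,0.0159],
    [0,0,0,0,0,0],
    [0,0,0,0,0,0],
    [0,0,0,0,0,0],
    [0,0,0,0,0,0]
  ]
}}

```text
time: 24.15
eef_pos: [0.5973, -0.0105, 0.1671]
tcp_rot: [3.068, -0.671, -0.002]
contact_force: [-5.8, -5.3, 3.1]
finger_gap: 0.0163
grip_force: 3.5
```

```bash
python3 -c "
from h import *
pose()"
```

```text
t 24.15 p [ 0.5973 -0.0105  0.1671] r [ 3.068e+00 -6.710e-01 -2.000e-03] F [-5.8 -5.3  3.1] M [-1.15  1.14  0.05] gap 0.0163 gf 3.5 j [-0.77  0.68  1.13  1.78 -0.68  1.14 -1.41]
rad 0.0472 ang 2.75 toolbar ang 2.711 Fcw -7.13 torque 0.337
```

Request:
{"op": "drive_tool", "data": {
  "targets": [
    [0.0002,-0.0126,0.0008,0,0,0.0127],
    [0,0,0,0,0,0],
    [0,0,0,0,0,0],
    [0,0,0,0,0,0],
    [0,0,0,0,0,0]
  ]
}}

```text
time: 24.65
eef_pos: [0.598, -0.009, 0.1669]
tcp_rot: [3.053, -0.733, -0.002]
contact_force: [-6.5, -6.1, 3.2]
finger_gap: 0.0163
grip_force: 4.0
```

```bash
python3 -c "
from h import *
pose()"
```

```text
t 24.65 p [ 0.598  -0.009   0.1669] r [ 3.053e+00 -7.330e-01 -2.000e-03] F [-6.5 -6.1  3.2] M [-1.31  1.36  0.12] gap 0.0163 gf 4.0 j [-0.77  0.69  1.14  1.78 -0.69  1.14 -1.45]
rad 0.0472 ang 2.716 toolbar ang 2.671 Fcw -8.2 torque 0.387
```

The handle has gone firm: the held torque is 0.39 N m, against 0.22 N m while the back was going in, so about 155 N. Winding back half a turn.

Request:
{"op": "drive_tool", "data": {
  "targets": [
    [0.0016,0.0313,-0.002,0,0,-0.0318],
    [0.0031,0.0442,-0.003,0,0,-0.045],
    [0.0031,0.0442,-0.003,0,0,-0.045],
    [0.0031,0.0442,-0.003,0,0,-0.045],
    [0.0031,0.0442,-0.003,0,0,-0.045]
  ]
}}

```text
time: 25.15
eef_pos: [0.5953, -0.0367, 0.169]
tcp_rot: [-3.124, -0.318, -0.001]
contact_force: [0.2, 0.8, -0.7]
finger_gap: 0.0163
grip_force: 0.8
```

```bash
python3 -c "
from h import *
pose()"
```

```text
t 25.15 p [ 0.5953 -0.0367  0.169 ] r [-3.124e+00 -3.180e-01 -1.000e-03] F [ 0.2  0.8 -0.7] M [ 0.29 -0.11 -0.05] gap 0.0163 gf 0.8 j [-0.65  0.59  0.96  1.77 -0.55  1.07 -0.86]
rad 0.0464 ang -2.965 toolbar ang -2.938 Fcw 0.79 torque -0.037
```

Request:
{"op": "drive_tool", "data": {
  "targets": [
    [0.0031,0.0442,-0.003,0,0,-0.045],
    [0.0031,0.0442,-0.003,0,0,-0.045],
    [0.0031,0.0442,-0.003,0,0,-0.045],
    [0.0031,0.0442,-0.003,0,0,-0.045],
    [0.0031,0.0442,-0.003,0,0,-0.045]
  ]
}}

```text
time: 25.65
eef_pos: [0.6122, -0.0645, 0.1713]
tcp_rot: [-2.821, -1.379, -0.001]
contact_force: [1.2, 2.2, -0.0]
finger_gap: 0.0162
grip_force: 0.8
```

Request:
{"op": "drive_tool", "data": {
  "targets": [
    [0.0031,0.0442,-0.003,0,0,-0.045],
    [0.0031,0.0442,-0.003,0,0,-0.045],
    [0.0031,0.0442,-0.003,0,0,-0.045],
    [0.0031,0.0442,-0.003,0,0,-0.045],
    [0.0031,0.0442,-0.003,0,0,-0.045]
  ]
}}

```text
time: 26.15
eef_pos: [0.643, -0.0749, 0.1735]
tcp_rot: [-2.17, -2.27, -0.001]
contact_force: [-1.1, 0.7, -1.0]
finger_gap: 0.0161
grip_force: 0.8
```

Request:
{"op": "drive_tool", "data": {
  "targets": [
    [0.0031,0.0442,-0.003,0,0,-0.045],
    [0.0031,0.0442,-0.003,0,0,-0.045],
    [0.0031,0.0442,-0.003,0,0,-0.045],
    [0.0031,0.0442,-0.003,0,0,-0.045],
    [0.0031,0.0442,-0.003,0,0,-0.045]
  ]
}}

```text
time: 26.65
eef_pos: [0.673, -0.063, 0.1757]
tcp_rot: [-1.251, -2.881, -0.0]
contact_force: [-1.1, -1.4, 0.1]
finger_gap: 0.016
grip_force: 0.8
```

Request:
{"op": "drive_tool", "data": {
  "targets": [
    [0.0016,0.0221,-0.0015,0,0,-0.0225],
    [0,0,0,0,0,0],
    [0,-0.015,0,0,0,0],
    [0,0,0,0,0,0],
    [0,0,0,0,0,0]
  ]
}}

```text
time: 27.15
eef_pos: [0.6738, -0.0624, 0.1758]
tcp_rot: [1.159, 2.92, 0.0]
contact_force: [-0.1, -0.5, 0.4]
finger_gap: 0.0164
grip_force: 0.0
```

```bash
python3 -c "
from h import *
pose()"
```

```text
t 27.15 p [ 0.6738 -0.0624  0.1758] r [1.159 2.92  0.   ] F [-0.1 -0.5  0.4] M [-0.03  0.04  0.  ] gap 0.0164 gf 0.0 j [-0.2   0.58  0.34  1.52 -0.21  1.08  1.  ]
rad 0.0471 ang -0.802 toolbar ang -0.756 Fcw 0.42 torque -0.02
```

Request:
{"op": "drive_tool", "data": {
  "targets": [
    [0.0031,0.0442,-0.003,0,0,-0.045],
    [0.0031,0.0442,-0.003,0,0,-0.045],
    [0.0031,0.0442,-0.003,0,0,-0.045],
    [0.0031,0.0442,-0.003,0,0,-0.045],
    [0.0031,0.0442,-0.003,0,0,-0.045]
  ]
}}

```text
time: 27.65
eef_pos: [0.687, -0.033, 0.178]
tcp_rot: [0.068, 3.14, -0.002]
contact_force: [1.1, -2.1, 0.8]
finger_gap: 0.0162
grip_force: 0.9
```

Request:
{"op": "drive_tool", "data": {
  "targets": [
    [0,0,0,0,0,0],
    [0,-0.015,0,0,0,0],
    [0,0,0,0,0,0],
    [0,0,0,0,0,0],
    [0,0,-0.1,0,0,0]
  ],
  "grip": 0.4
}}

```text
time: 28.15
eef_pos: [0.6851, -0.0346, 0.1912]
tcp_rot: [-0.076, -3.137, 0.0]
contact_force: [-0.1, -0.5, 0.4]
finger_gap: 0.0254
grip_force: 0.0
```

Request:
{"op": "drive_tool", "data": {
  "targets": [
    [0,0,-0.25,0,0,0],
    [0,0,-0.25,0,0,0],
    [0,0,-0.2,0,0,0],
    [0,0,0,0,0,0],
    [0,0,0,0,0,0]
  ]
}}

```text
time: 28.65
eef_pos: [0.6869, -0.0346, 0.2996]
tcp_rot: [0.075, 3.138, 0.0]
contact_force: [0.1, -0.2, -0.1]
finger_gap: 0.0255
grip_force: 0.0
```

```bash
python3 - <<'E'
from h import *
pose(); save('wrist','w4.png'); im=save('side','s4.png')
cv2.imwrite('pics/s4c.png',cv2.resize(im[215:395,230:390,::-1],None,fx=3,fy=3))
for t,c in(('bar_red_end','wrist'),('ram','wrist'),('ram','side'),('watch','side'),('back_top','side'),('knob','side'),('knob','wrist')):
    r=nets.landmark_of(t,c)
    print(t,c,[(np.round(x['point'],4).tolist(),round(x['confidence'],2)) for x in r[:2]])
E
```

```text
t 28.65 p [ 0.6869 -0.0346  0.2996] r [0.075 3.138 0.   ] F [ 0.1 -0.2 -0.1] M [-0.    0.02  0.03] gap 0.0255 gf 0.0 j [-0.14  0.5   0.18  1.31 -0.09  1.34  1.57]
rad 0.0463 ang -0.131 toolbar ang -0.048 Fcw 0.17 torque -0.008
bar_red_end wrist [([0.6985, -0.0376, 0.1927], 0.96)]
ram wrist [([0.6397, -0.0276, 0.1928], 0.65)]
ram side [([0.6428, -0.0241, 0.191], 0.84)]
watch side [([0.6422, -0.0231, 0.0353], 0.53), ([0.5796, -0.0141, 0.1976], 0.23)]
back_top side [([0.6394, -0.0259, 0.0471], 0.49)]
knob side [([0.6401, -0.026, -0.0035], 0.72), ([0.562, -0.0488, 0.0467], 0.61)]
knob wrist [([0.5585, -0.0527, 0.0468], 0.6)]
```

View pics/s4c.png

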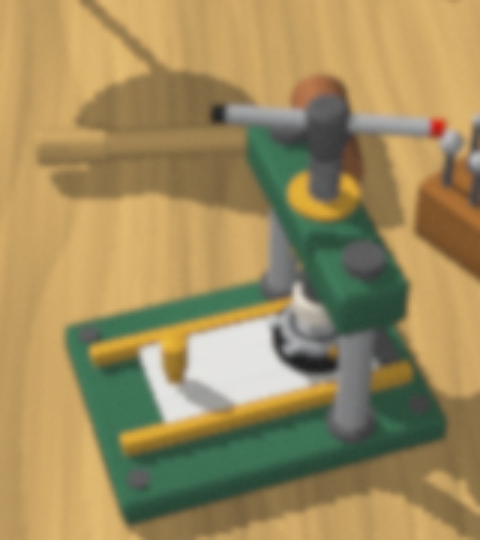

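The crop shows the carriage in, with its knob at (175,355). The die stands above the watch, and the robot is clear of everything. The bar is about 145 mm above the back. Handing in.

```bash
python3 -c "
from h import *
print(workorder.hand_in())"
```

```text
the job is handed in; nothing more can be done
None
```

The job is handed in, with no verdict shown: the carriage is in at its stop, the back was pressed until the handle went firm at about 155 N (estimated from the handle torque), and the die is wound back about half a turn, with the bar about 145 mm above the back.

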